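# Open the child-proof first-aid box in the teaching kitchen

## Robot

A 6-joint arm with a two-finger parallel gripper is mounted at the origin on the work surface. World frame = base frame: x ahead of the robot, y to its left, z up, the work surface at z = 0. Lengths are in m, angles in rad, forces in N, time in s.
With the tool pointing down it reaches from about 0.25 to 0.725 m from the base axis. Payload 4 kg.
Tool frame: the origin (TCP) lies midway between the tips of the shut fingers; the grasp point (between the pads) lies 19 mm behind it; z points along the fingers, y is the direction in which the jaws open and shut (so a half turn about z gives the same grasp; the last joint's range is limited). The gripper opens to 85 mm and grips with 20 to 120 N. Pads are 22 mm wide; open, the fingers measure 114 mm over their backs; the gripper's body (76 mm by 85 mm) begins 54 mm behind the grasp point. The pads swing forward as they close: fully open they stand 13 mm farther back than shut.
Start: joints at [-1.326, 0.241, 0.005, 1.335, 0, 1.571], TCP at [0.121, -0.485, 0.231] pointing down, gripper open.
Joint ranges: [-2.72, 2.72], [-1.05, 1.87], [-1.09, 1.28], [-1.99, 2.15], [-1.42, 1.44], [-3.14, 3.14]. Speed limits (rad/s): [2.79, 2.79, 3.14, 3.14, 3.14, 3.14].

## Interface

Orientations are given as a unit quaternion [x, y, z, w].
In Python, from workcell import bot, vision gives the robot as it stands. The module is installed in compiled form; this text tells all that it offers.
- The arm moves only by the tool send_rows, never from a script. Its argument "targets" is a list that holds one entry, the list of rows, each a list of 5 numbers: the shift along the world's x, y, z in cm, then the turn about the world's z in rad, then the finger opening in cm, from 0 to 8.54. A call has 1 to 12 rows; each row is the pose to reach, as a shift and turn from the pose commanded when the call began; what a row does not reach only later rows make up. A row lasts 1/8 s, in which the tool goes at most 62.5 mm and 10.7 degrees, less where a joint would pass 70% of its speed; a pose out of reach is approached as far as the arm can. A call with a gripper value outside its range is refused whole. The fingers move at their own pace and stop on an object; the grip force is fixed at half the most. Time passes only in rows, so rows that repeat a pose let the fingers close. It gives the time, the measured TCP pose, the force and the opening at its end, in the units of the state.
- bot.get_obs(): the state, without advancing time (a new reading comes with each control period).
- vision.camera(name): name is "side" or "top" or "wrist"; returns the picture (400x640x3 uint8, red, green, blue); there is no depth.
- vision.get_calibration(name): a dict with "vertical_fov" (degrees; the focal length in pixels is half the picture's height over the tangent of half this angle, whatever the lens; pixels are square), "cx", "cy" (the principal point, pixels), "rvec" (rotation vector, rad) and "tvec" (3), from world to camera coordinates, as OpenCV has them; the wrist camera has in their place "T_tool_cam" (4x4, takes a point from camera to tool coordinates, whose origin is the TCP and whose axes are the flange's). Camera axes: x right, y down, z forward; pixel columns grow to the right and rows downward; lengths in m; the calibration is good to about 2 mm. A picture is of the moment at which its call begins: read the wrist's pose just before it. get_calibration takes no time and is no camera call.
- bot.job_done(): hands the job in, once; it reports no verdict.
Trained networks look in the newest picture that a camera, given by its name, has taken for a name from the list of things; names that differ only in an ending like _2 or _b are one class to them, and where a whole thing is asked for, a point or a joint stands for the part that bears it (a point fixed in the world has none). Each returns a list of dicts, best first, with "score" (0 to 1); they miss things now and then, are a little off and sometimes report something else, mostly with a low value. They report only what shows in the picture. A call takes as long as a camera call.
- vision.boxes_of(target, camera): "uv" ([column, row] in pixels, amid what is visible of it).
The state is a dict: "clock": time; "joint_pos": joint angles; "joint_vel": joint speeds; "tau": joint torques, N m; "eef_pos": TCP position; "tool_rot": TCP orientation; "ft_force": force on the tool from outside, world axes, zero at the start; "ft_torque": the same for the moment, N m; "grip_width": finger opening in m.
Only numpy, scipy, OpenCV 4.12 (cv2) and the standard library are available. Lean on these libraries where they do the work, as an engineer would, in place of code of your own. Each camera call takes 0.05 s, during which the arm holds its last target.

## Task

Open the white first-aid box with the green cross: slide its red bolt to unlatch it, lift the lid slightly by its handle until it is ajar, and only then press down the yellow thumb tab of the second catch that comes into view from under the lid's peak. Then raise the lid until it stands about half open or more and let go of it. Leave the blue box shut and latched.

Things in the scene. Friction and masses are not known exactly. Their poses are not given: they have to be found in the camera images.
- kit: White first-aid box, green cross on lid, fixed; 125 mm deep (x), 220 wide (y), lid top at z 140. Origin: centre of its underside, on the table; its +x points out of its front (bolt and catch side, roughly away from the robot), +z up. Offsets in these entries: this frame, mm, box shut. Lid hinge line: parallel to y through x -62.5, z 30.
- kit_handle (a point): Lid handle: round black bar 12 mm thick along the box's x, 48 mm clear between its end posts, axis 35 mm above the lid top. Point: centre of the bar, at (17.5, 0, 175); turns with the lid about the hinge line. The bar may pivot between finger pads.
- kit_knob (a point): Red knob of the primary bolt: upright post 12 x 12 mm standing in front of the lid wall. Point: centre of its top, at (94.5, -85, 108) when shut; its foot is at z 53. Nothing stands on its -y side.
- kit_tab (a point): Yellow thumb tab of the second catch, 30 (x) by 26 mm (y). Point: centre of its top, at (90.5, 30, 128). Lid shut: hidden under the lid's peak (x 62 to 107, y -12 to 55, top z 140). Lid ajar 0.26: the peak's front edge is drawn back to x 73, its top at z 180. Steel bracket beside it: x 97 to 104, y -8 to 8, up to z 120.
- kit_latch (a joint): Red bolt of the white box, m: 0 shut, slides along the box's +y to 0.034 at its stop; the lid is unlatched from 0.024. Needs about 3 N and stays where it is left.
- kit_lid (a joint): White box's lid, rad: 0 shut, grows as the front edge rises, 1.3 at its stop. Stiff hinge, stays where left; lifting at the handle takes about 8 N. With the bolt open the second catch still stops it at about 0.29; 0.22 to there is ajar with the tab uncovered, 0.26 is a good value.
- kit_catch (a joint): Second catch, rad: 0 engaged, grows as the yellow tab is pressed straight down, 0.5 at its stop (tab about 14 mm lower); the lid is free from 0.33 (tab 10 mm lower). Pivots about a line along the box's x through y 0, z 115. Needs about 3 N on the tab; stays where left.
- sharps: Blue box with a white disc on its lid, a bystander of the same build and size, fixed to the table; same frame as the white box.
- sharps_latch (a joint): Red bolt of the blue box, m: 0 shut, leave it shut.

How it is judged:
By the outcome, as a careful person would: the job done as asked, in the order asked, and still so for the second after the job is handed in, with the robot touching nothing.
It also fails if it takes over 58 s, if anything falls off the work surface, if the arm or the gripper's body presses on something with over 40 N, if the wrist force passes 120 N, or if a joint passes its speed limit or range.

## Working session

There is one attempt and no reset: what is moved stays moved. The work goes in short steps, Python scripts to look and compute and a tool call to move; the robot and the scene stay as the last step left them, time stands still between calls to the robot, and variables do not carry over. Pictures are saved under pics/ and viewed, and the job is handed in when it is done.

Besides the shell and the picture viewer there is one more tool, called after "Request:" as name([rows], argument=value, ...), one row to a line, values as JSON. send_rows: Moves the arm, as the interface text tells. Its arguments: {"type":"object","properties":{"targets":{"type":"array"}},"required":["targets"]}

```bash
mkdir -p pics
cat > h.py <<'E'
import numpy as np, cv2
from workcell import bot, vision
def snap(cam,name):
    im=vision.camera(cam); cv2.imwrite(f'pics/{name}.png',cv2.cvtColor(np.asarray(im),cv2.COLOR_RGB2BGR)); return im
def K(c):
    f=200/np.tan(np.radians(c['vertical_fov'])/2); return np.array([[f,0,c['cx']],[0,f,c['cy']],[0,0,1]])
E
python3 - <<'E'
from h import *
print(bot.get_obs())
for c in ['top','side']:
    snap(c,c+'0'); print(c,vision.get_calibration(c))
    for t in ['kit','kit_handle','kit_knob','sharps','kit_tab']: print(t,vision.boxes_of(t,c))
E
```

```text
{'clock': 0.0, 'joint_pos': array([-1.32600304e+00,  2.41466482e-01,  3.68901258e-03,  1.33523435e+00,
       -5.56681388e-06,  1.57077427e+00]), 'joint_vel': array([ 2.20057981e-04, -6.60251002e-06, -1.51115863e-03,  1.58572801e-03,
       -6.14327751e-04, -6.59804104e-04]), 'tau': array([ 5.41288409e-04, -3.72318721e+01,  2.52408600e+01,  1.70498318e-02,
        7.99119857e-05,  1.02867841e-05]), 'eef_pos': array([ 0.12101529, -0.48444979,  0.23037284]), 'tool_rot': array([ 9.92516922e-01,  1.22102142e-01, -1.37996374e-04, -1.09911888e-03]), 'ft_force': array([ 0.79774839, -0.27246278,  0.44987757]), 'ft_torque': array([-0.00576229, -0.01314406,  0.02094786]), 'grip_width': 0.08545973508808503}
top {'vertical_fov': 47.4987926896759, 'cx': 314.6709455855126, 'cy': 198.7662840950348, 'rvec': array([ 2.15509367, -2.17577114,  0.12845419]), 'tvec': array([-0.01222081,  0.59071992,  1.02978776])}
kit [{'uv': [389.8, 204.8], 'score': 0.59}]
kit_handle [{'uv': [389.3, 208.0], 'score': 0.8}, {'uv': [388.1, 207.3], 'score': 0.57}]
kit_knob []
sharps []
kit_tab [{'uv': [420.8, 175.4], 'score': 0.52}]
side {'vertical_fov': 49.619522903194515, 'cx': 317.52284821957085, 'cy': 202.40052831979847, 'rvec': array([ 2.2397036 , -0.94746252,  0.37855219]), 'tvec': array([-0.39323412,  0.3630711 ,  0.65628572])}
kit [{'uv': [389.8, 266.1], 'score': 0.64}]
kit_handle [{'uv': [392.7, 261.5], 'score': 0.78}]
kit_knob [{'uv': [389.9, 259.7], 'score': 0.55}, {'uv': [450.7, 249.8], 'score': 0.39}]
sharps [{'uv': [260.6, 173.8], 'score': 0.72}]
kit_tab []
```

View pics/top0.png

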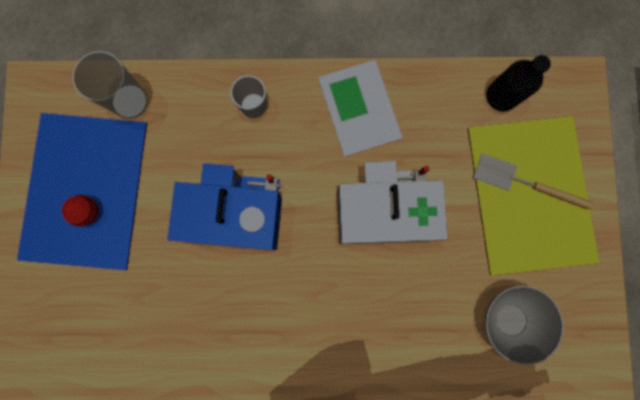

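View pics/side0.png

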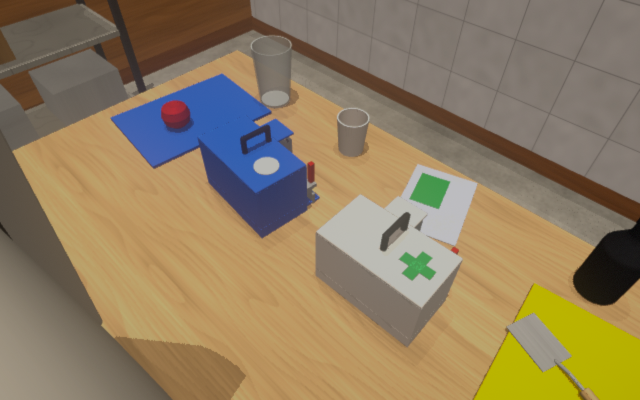

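Run:
```python
import cv2,numpy as np
a=cv2.imread('pics/top0.png')[150:255,325:460]; b=cv2.imread('pics/side0.png')[190:345,305:475]
cv2.imwrite('pics/ztop.png',cv2.resize(a,None,fx=5,fy=5,interpolation=cv2.INTER_CUBIC))
cv2.imwrite('pics/zside.png',cv2.resize(b,None,fx=3.5,fy=3.5,interpolation=cv2.INTER_CUBIC))
```

```text
(no output)
```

View pics/ztop.png

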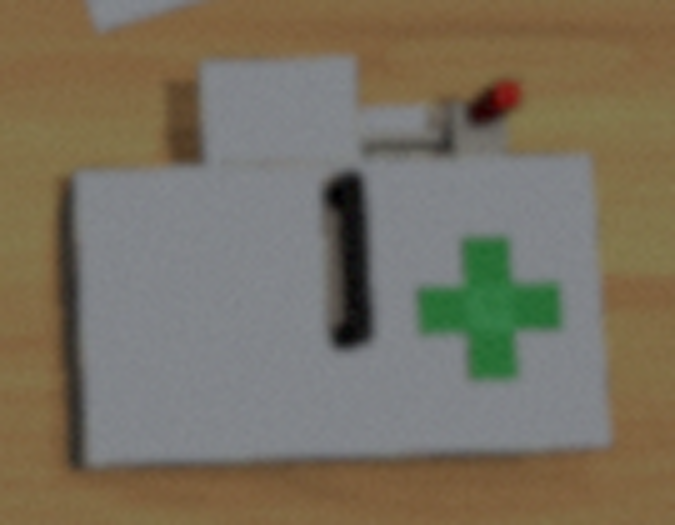

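View pics/zside.png

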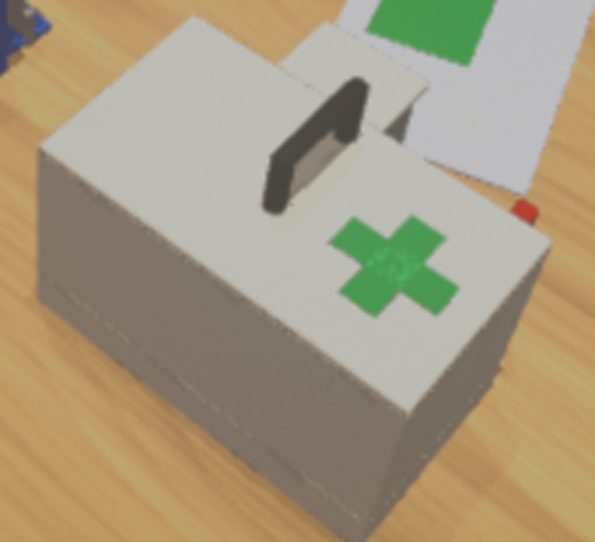

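```bash
cat > fit.py <<'E'
from h import *
from scipy.optimize import least_squares
P={'fl':(62.5,110,140),'fr':(62.5,-110,140),'br':(-62.5,-110,140),'bl':(-62.5,110,140),'pl':(107,55,140),'pr':(107,-12,140),'k':(94.5,-85,108)}
O={'top':{'fl':(340,184.4),'fr':(443,180.8),'br':(447.4,238.6),'bl':(342,243.2),'pl':(365,162),'pr':(396.2,161.4),'k':(426.8,168.8)},
'side':{'bl':(316.4,232.9),'fl':(360.7,194.3),'fr':(462.7,259.1),'br':(422.1,308),'k':(455.3,249.4),'pl':(399.3,196.3),'pr':(427.3,214.3)}}
def w(p,P): 
    c,s=np.cos(p[2]),np.sin(p[2]); P=np.atleast_2d(P)/1000.
    return np.c_[c*P[:,0]-s*P[:,1]+p[0], s*P[:,0]+c*P[:,1]+p[1], P[:,2]]
def res(p,cams=('top','side')):
    r=[]
    for c in cams:
        cal=vision.get_calibration(c)
        uv=cv2.projectPoints(w(p,[P[k] for k in O[c]]),cal['rvec'],cal['tvec'],K(cal),None)[0][:,0]
        r.append((uv-np.array([O[c][k] for k in O[c]])).ravel())
    return np.concatenate(r)
if __name__=='__main__':
    for cams in [('top','side'),('top',),('side',)]:
        s=least_squares(lambda p:res(p,cams),[.5,-.15,0]); print(s.x, np.round(s.fun.reshape(-1,2),1).tolist())
        if len(cams)==2:
            np.save('pose.npy',s.x)
            for n,q in dict(handle=(17.5,0,175),knob=(94.5,-85,108),tab=(90.5,30,128)).items(): print(n,w(s.x,q))
E
python3 fit.py
```

```text
[ 0.54963784 -0.1817519   0.02691723] [[-0.4, -0.3], [0.4, -0.4], [0.1, 1.0], [0.1, 0.3], [-0.5, 0.4], [-0.2, -0.1], [0.1, -0.2], [-0.7, -1.2], [-0.3, -0.4], [1.2, -0.3], [0.3, 0.6], [0.6, 1.1], [-1.4, -0.6], [0.9, -0.5]]
handle [[ 0.5671315 -0.1812809  0.175    ]]
knob [[ 0.6463913  -0.26417773  0.108     ]]
tab [[ 0.63929764 -0.14932705  0.128     ]]
[ 0.54991117 -0.18185622  0.0261797 ] [[-0.4, -0.5], [0.5, -0.5], [0.1, 0.9], [0.2, 0.2], [-0.4, 0.3], [-0.1, -0.2], [0.1, -0.3]]
[ 0.54937865 -0.18173437  0.02766222] [[-0.8, -1.0], [-0.4, -0.3], [1.1, -0.3], [0.2, 0.7], [0.5, 1.1], [-1.5, -0.5], [0.8, -0.4]]
```

Request:
send_rows([
  [[4,1.5,0,-0.02,0],[9,3.2,0,-0.05,0],[14,5,0,-0.08,0],[19,6.8,0,-0.1,0],[24,8.6,0,-0.12,0],[29,10.4,0,-0.15,0],[34,12.2,0,-0.18,0],[39,14,0,-0.2,0],[44,15.8,0,-0.218,0],[48.5,17.4,0,-0.218,0],[52.6,18.9,0,-0.218,0],[52.6,18.9,0,-0.218,0]],
])

```text
clock: 2.1
eef_pos: [0.6496, -0.2938, 0.2286]
tool_rot: [1.0, 0.015, -0.001, -0.001]
ft_force: [0.5, -0.6, 0.7]
grip_width: -0.0001
```

Request:
send_rows([
  [[0,-0.2,-4,0,0],[0,-0.2,-8,0,0],[0,-0.2,-11,0,0],[0,-0.2,-11,0,0]],
])

```text
clock: 2.6
eef_pos: [0.6441, -0.2978, 0.1181]
tool_rot: [1.0, 0.013, -0.003, -0.001]
ft_force: [-0.0, 0.2, -0.3]
grip_width: -0.0002
```

Run:
```python
from h import *
o=bot.get_obs();print(o['eef_pos'])
a=snap('wrist','w1'); b=snap('top','t1'); print(vision.get_calibration('wrist'))
b=b[130:250,340:460]; cv2.imwrite('pics/t1z.png',cv2.resize(cv2.cvtColor(b,cv2.COLOR_RGB2BGR),None,fx=4.5,fy=4.5))
```

```text
[ 0.64405927 -0.29781095  0.1181336 ]
{'vertical_fov': 67.76842688116159, 'cx': 318.8608340347268, 'cy': 205.72087841607342, 'T_tool_cam': array([[-3.58737832e-04, -9.58076605e-01, -2.86511937e-01,
         7.21158117e-02],
       [ 9.99999934e-01, -3.62446745e-04, -4.00892917e-05,
         1.29821538e-03],
       [-6.54367064e-05, -2.86511932e-01,  9.58076672e-01,
        -1.42956734e-01],
       [ 0.00000000e+00,  0.00000000e+00,  0.00000000e+00,
         1.00000000e+00]])}
```

View pics/w1.png

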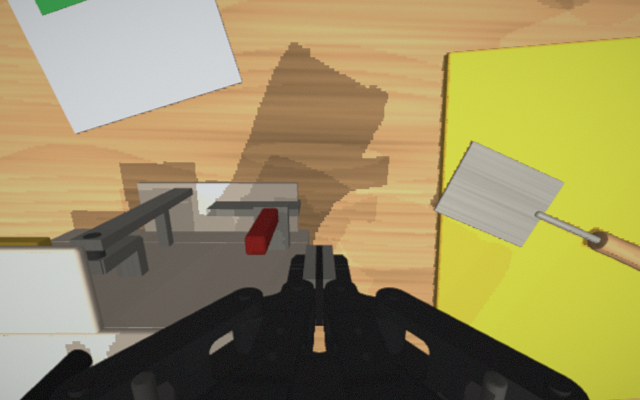

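View pics/t1z.png

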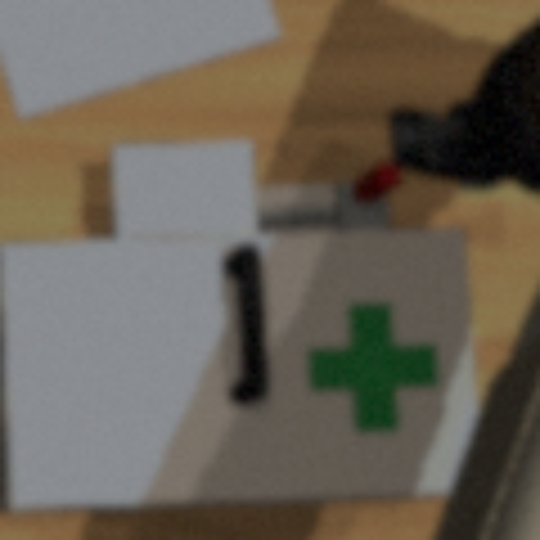

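```bash
cat >> h.py <<'E'
from scipy.spatial.transform import Rotation as R
def wray(uv,z,o):
    c=vision.get_calibration('wrist'); T=np.eye(4); T[:3,:3]=R.from_quat(o['tool_rot']).as_matrix(); T[:3,3]=o['eef_pos']
    T=T@c['T_tool_cam']; d=T[:3,:3]@np.linalg.inv(K(c))@np.array([*uv,1.]); return T[:3,3]+d*(z-T[2,3])/d[2]
E
python3 - <<'E'
from h import *
o=bot.get_obs()
print(wray((256,243),.108,o), vision.boxes_of('kit_knob','wrist'))
E
```

```text
[ 0.64873886 -0.26399452  0.108     ] [{'uv': [270.2, 230.4], 'score': 0.73}, {'uv': [116.5, 253.5], 'score': 0.67}]
```

Request:
send_rows([
  [[0,0,-2,0,0],[0,0,-3.9,0,0],[0,0,-3.9,0,0],[0,0.8,-3.9,0,0],[0,1.5,-3.9,0,0],[-0.05,2.2,-3.9,0,0],[-0.05,2.9,-3.9,0,0],[-0.1,3.6,-3.9,0,0],[-0.1,4.2,-3.9,0,0],[-0.1,4.5,-3.9,0,0],[-0.1,4.5,-3.9,0,0]],
])

```text
clock: 4.12
eef_pos: [0.6459, -0.2525, 0.082]
tool_rot: [1.0, 0.014, -0.0, -0.0]
ft_force: [-0.1, -0.8, 0.8]
grip_width: -0.0002
```

Run:
```python
from h import *
o=bot.get_obs();print(o['eef_pos'],o['ft_force'])
a=snap('wrist','w2'); print(vision.boxes_of('kit_knob','wrist'))
```

```text
[ 0.64590853 -0.25246802  0.08198553] [-0.10718005 -0.81161447  0.83291464]
[{'uv': [281.3, 250.5], 'score': 0.83}]
```

View pics/w2.png

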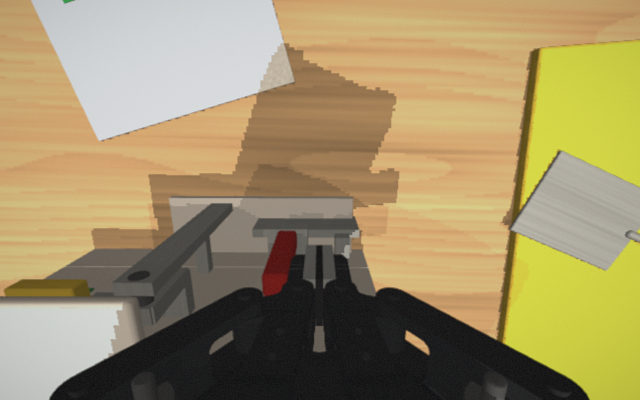

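Run:
```python
from h import *
o=bot.get_obs()
print(wray((274,284),.108,o),wray((283,284),.108,o))
a=vision.camera('wrist')[220:320,220:380]
cv2.imwrite('pics/w2z.png',cv2.resize(cv2.cvtColor(a,cv2.COLOR_RGB2BGR),None,fx=5,fy=5))
```

```text
[ 0.64616894 -0.23389633  0.108     ] [ 0.64627862 -0.23788811  0.108     ]
```

View pics/w2z.png

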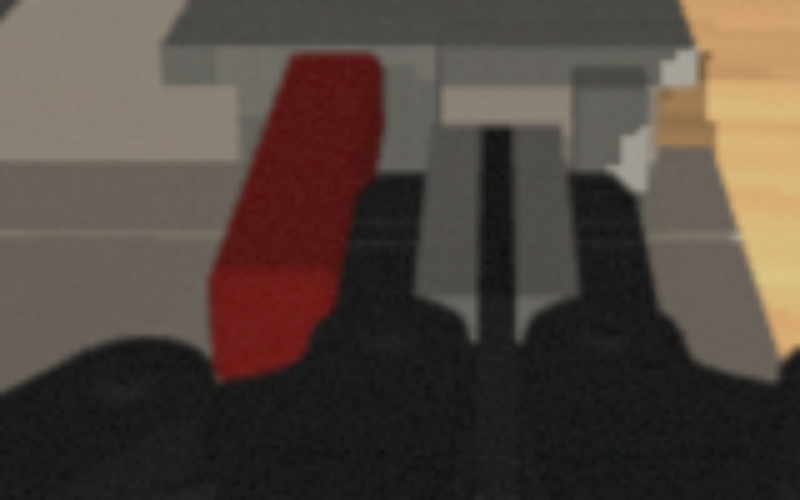

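Request:
send_rows([
  [[0,-0.8,0,0,0],[0,-0.8,6,0,0],[0,-0.8,12,0,2],[0,0,16,0,5],[-3,3,17,0,8.5],[-6,5.5,17,0,8.5],[-7.9,7.1,17,0,8.5],[-7.9,7.1,17,0,8.5],[-7.9,7.1,17,0,8.5]],
])

```text
clock: 5.4
eef_pos: [0.5677, -0.1827, 0.2523]
tool_rot: [1.0, 0.013, 0.0, 0.0]
ft_force: [0.0, 0.2, 0.8]
grip_width: 0.085
```

Run:
```python
from h import *
o=bot.get_obs();print(o['eef_pos'],o['ft_force'])
a=snap('wrist','w3'); print(vision.boxes_of('kit_handle','wrist'))
for r in vision.boxes_of('kit_handle','wrist'): print(wray(r['uv'],.175,o),wray(r['uv'],.181,o))
```

```text
[ 0.56770113 -0.18270817  0.25230912] [0.04375122 0.16371348 0.81629815]
[{'uv': [312.2, 196.8], 'score': 0.95}]
[ 0.58100418 -0.17856933  0.175     ] [ 0.58260426 -0.17866448  0.181     ]
```

View pics/w3.png

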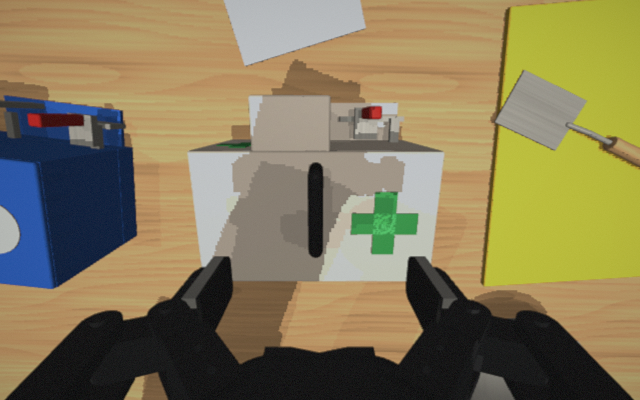

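Run:
```python
from h import *
o=bot.get_obs();print(o['eef_pos'])
for uv in [(315.5,163),(315.5,257)]: print(wray(uv,.178,o))
```

```text
[ 0.56779843 -0.18282425  0.25177401]
[ 0.60751598 -0.18063194  0.178     ]
[ 0.53218765 -0.18232933  0.178     ]
```

Request:
send_rows([
  [[0.1,0.05,-4,0,8.5],[0.1,0.05,-8,0,8.5],[0.1,0.05,-9.5,0,8.5],[0.1,0.05,-9.5,0,4],[0.1,0.05,-9.5,0,0],[0.1,0.05,-9.5,0,0],[0.1,0.05,-9.5,0,0],[0.1,0.05,-9.5,0,0]],
])

```text
clock: 6.55
eef_pos: [0.5689, -0.1798, 0.1588]
tool_rot: [1.0, 0.014, 0.001, -0.002]
ft_force: [-0.0, 4.9, 3.9]
grip_width: 0.0097
```

Request:
send_rows([
  [[-0.5,0,0.25,0,0],[-0.96,0,0.49,0,0],[-1.45,-0.05,0.7,0,0],[-1.95,-0.05,0.91,0,0],[-2.45,-0.05,1.1,0,0],[-2.96,-0.1,1.28,0,0],[-3.5,-0.1,1.43,0,0],[-4.0,-0.1,1.57,0,0],[-4.0,-0.1,1.57,0,0]],
])

```text
clock: 7.68
eef_pos: [0.5292, -0.1808, 0.1734]
tool_rot: [1.0, 0.014, 0.001, -0.002]
ft_force: [1.3, 4.4, -1.7]
grip_width: 0.0097
```

Run:
```python
from h import *
o=bot.get_obs();print(o['eef_pos'],o['ft_force'],o['grip_width'])
a=snap('wrist','w4'); print(vision.boxes_of('kit_tab','wrist'))
b=snap('side','s4')[150:350,270:510]; cv2.imwrite('pics/s4z.png',cv2.resize(cv2.cvtColor(b,cv2.COLOR_RGB2BGR),None,fx=3,fy=3))
```

```text
[ 0.52919055 -0.18076931  0.17342696] [ 1.2549913   4.37384038 -1.73104386] 0.009713283770399926
[{'uv': [269.2, 37.8], 'score': 0.87}]
```

View pics/w4.png

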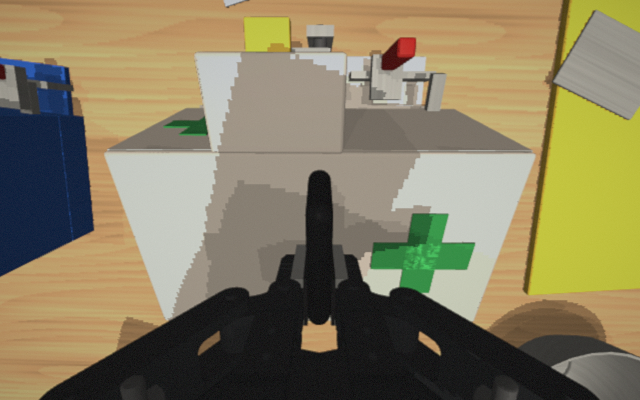

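View pics/s4z.png

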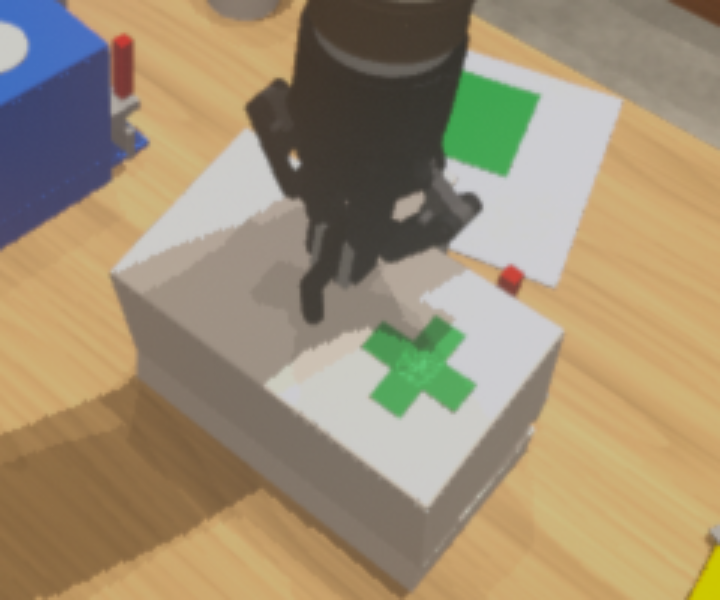

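Run:
```python
from h import *
o=bot.get_obs()
for uv in [(268,34),(246,17),(289,17),(291,51)]: print(wray(uv,.128,o))
```

```text
[ 0.64530156 -0.15003772  0.128     ]
[ 0.65341088 -0.13797413  0.128     ]
[ 0.65404064 -0.16189794  0.128     ]
[ 0.63697334 -0.16302203  0.128     ]
```

Request:
send_rows([
  [[0,0,0,0,4],[0,0,0,0,8.5],[0,0,0,0,8.5],[0,0,0,0,8.5],[0,0,3,0,8.5],[0,0,7,0,8.5],[0,0,10,0,4],[3,1,10,0,0],[7,2.5,9,0,0],[11.4,3.9,8,0,0],[11.4,3.9,6,0,0],[11.4,3.9,6,0,0]],
])

```text
clock: 9.32
eef_pos: [0.6413, -0.1431, 0.2302]
tool_rot: [1.0, 0.014, -0.003, -0.001]
ft_force: [-0.6, -0.4, -0.4]
grip_width: 0.0002
```

Run:
```python
from h import *
o=bot.get_obs();print(o['eef_pos'],o['ft_force'],o['grip_width'])
a=snap('wrist','w5'); print(vision.boxes_of('kit_tab','wrist'))
b=snap('side','s5')[150:350,270:510]; cv2.imwrite('pics/s5z.png',cv2.resize(cv2.cvtColor(b,cv2.COLOR_RGB2BGR),None,fx=3,fy=3))
```

```text
[ 0.64128263 -0.1430925   0.23017973] [-0.55235912 -0.39533049 -0.39169811] 0.0001532569650462328
[{'uv': [329.7, 205.2], 'score': 0.62}]
```

View pics/w5.png

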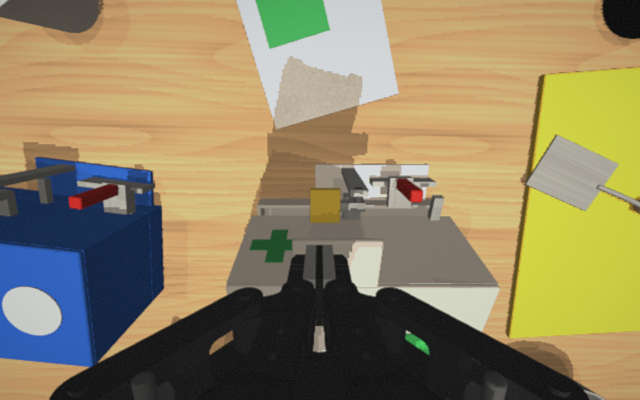

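View pics/s5z.png

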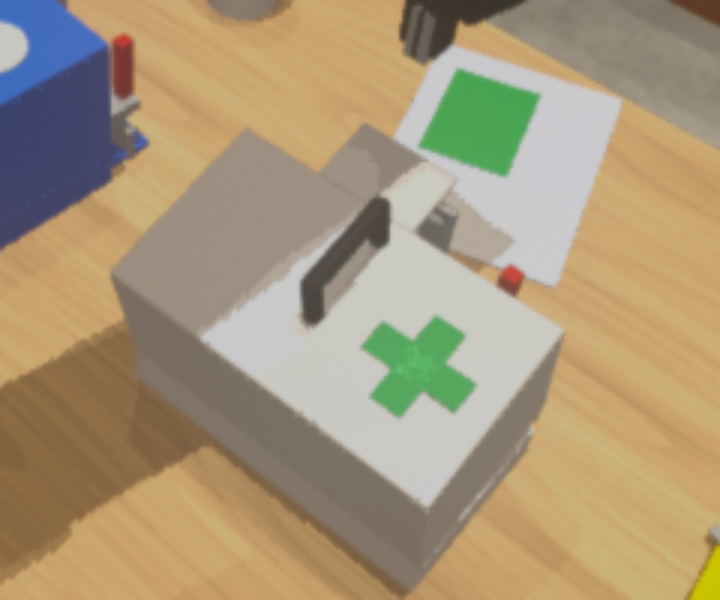

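Run:
```python
from h import *
o=bot.get_obs();print(o['eef_pos'])
for uv in [(311,190),(340,190),(340,221),(311,221)]: print(wray(uv,.128,o))
print('peak',wray((368,243),.18,o),wray((320,245),.18,o))
im=cv2.imread('pics/w5.png')[150:290,220:400]; cv2.imwrite('pics/w5z.png',cv2.resize(im,None,fx=4,fy=4))
```

```text
[ 0.64210584 -0.14397254  0.23428551]
[ 0.65379319 -0.13823697  0.128     ]
[ 0.65443583 -0.16316995  0.128     ]
[ 0.62621162 -0.16447259  0.128     ]
[ 0.62555007 -0.13875527  0.128     ]
peak [ 0.62831891 -0.18093763  0.18      ] [ 0.62587464 -0.14651897  0.18      ]
```

View pics/w5z.png

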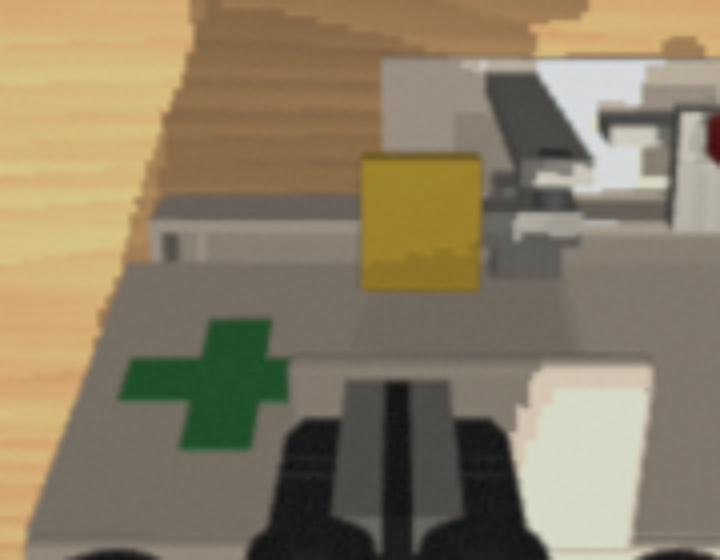

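Request:
send_rows([
  [[0.2,0,-5,0,0],[0.2,0,-9,0,0],[0.2,0,-10.2,0,0],[0.2,0,-10.5,0,0],[0.2,0,-10.9,0,0],[0.2,0,-11.2,0,0],[0.2,0,-11.5,0,0],[0.2,0,-11.5,0,0]],
])

```text
clock: 10.48
eef_pos: [0.6453, -0.1423, 0.119]
tool_rot: [1.0, 0.014, 0.001, -0.001]
ft_force: [0.0, 4.3, 2.6]
grip_width: -0.0
```

Run:
```python
from h import *
o=bot.get_obs();print(o['eef_pos'],o['ft_force'],o['ft_torque'])
a=snap('wrist','w6')
b=a[150:290,220:400]; cv2.imwrite('pics/w6z.png',cv2.resize(cv2.cvtColor(b,cv2.COLOR_RGB2BGR),None,fx=4,fy=4))
```

```text
[ 0.64526771 -0.14228733  0.1190001 ] [0.03423979 4.34698042 2.5519919 ] [ 0.97674281 -0.12725742 -0.00788148]
```

View pics/w6z.png

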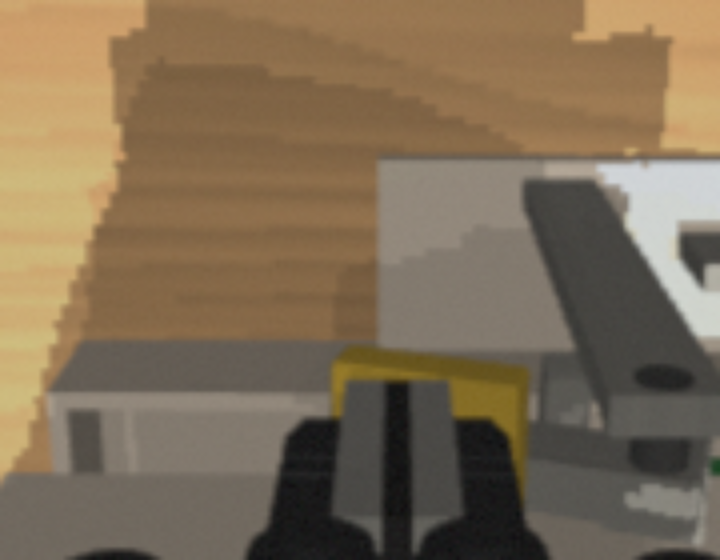

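Request:
send_rows([
  [[0,0,-0.2,0,0],[0,0,-0.4,0,0],[0,0,-0.5,0,0],[0,0,-0.5,0,0]],
])

```text
clock: 11.02
eef_pos: [0.6451, -0.1424, 0.1136]
tool_rot: [1.0, 0.014, 0.001, -0.001]
ft_force: [1.0, 6.8, 2.2]
grip_width: -0.0001
```

Run:
```python
from h import *
o=bot.get_obs();print(o['eef_pos'],o['ft_force'],o['ft_torque'])
a=snap('wrist','w7')
b=a[150:290,220:400]; cv2.imwrite('pics/w7z.png',cv2.resize(cv2.cvtColor(b,cv2.COLOR_RGB2BGR),None,fx=4,fy=4))
```

```text
[ 0.64510633 -0.14243349  0.11356782] [1.04176633 6.79949891 2.1748999 ] [ 1.28208086 -0.30568603  0.02100696]
```

View pics/w7z.png

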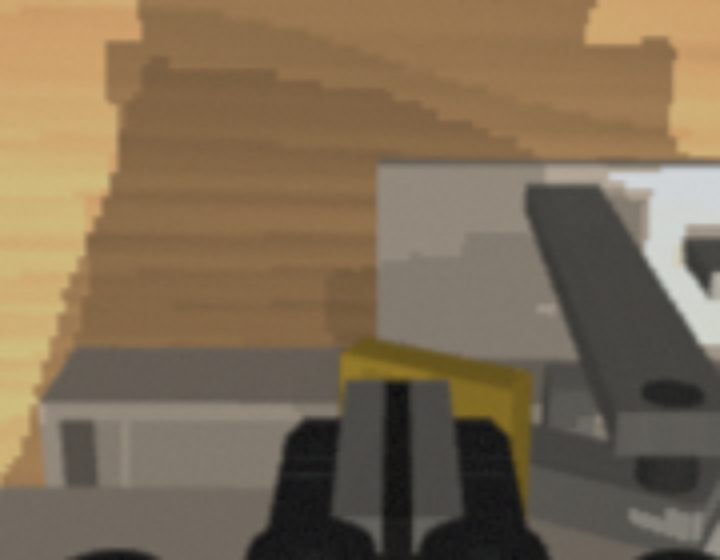

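Request:
send_rows([
  [[0,0,3,0,0],[0,0,8,0,0],[0,0,13,0,0],[-2,-1,16,0,4],[-7,-2.5,16,0,8.5],[-11.6,-3.85,16,0,8.5],[-11.6,-3.85,16,0,8.5],[-11.6,-3.85,16,0,8.5]],
])

```text
clock: 12.08
eef_pos: [0.5285, -0.183, 0.2734]
tool_rot: [1.0, 0.013, 0.001, 0.001]
ft_force: [0.5, 0.4, 0.1]
grip_width: 0.0848
```

Run:
```python
from h import *
o=bot.get_obs();print(o['eef_pos'],o['ft_force'],o['ft_torque'],o['grip_width'])
a=snap('wrist','w8'); print(vision.boxes_of('kit_handle','wrist'))
```

```text
[ 0.52851213 -0.18302008  0.27335283] [0.49795964 0.41032795 0.07433555] [ 0.03646861 -0.03167682  0.01278058] 0.08478585575416123
[{'uv': [312.9, 171.7], 'score': 0.56}]
```

View pics/w8.png

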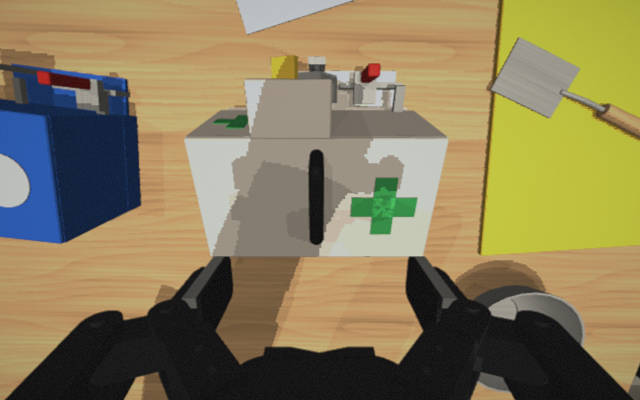

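Request:
send_rows([
  [[0,0.1,-4,0,8.5],[0,0.1,-8,0,8.5],[0,0.1,-10,0,8.5],[0,0.1,-10,0,4],[0,0.1,-10,0,0],[0,0.1,-10,0,0],[0,0.1,-10,0,0],[0,0.1,-10,0,0]],
])

```text
clock: 13.18
eef_pos: [0.529, -0.1808, 0.1742]
tool_rot: [1.0, 0.014, 0.001, -0.0]
ft_force: [0.9, 1.8, 4.9]
grip_width: 0.0097
```

Request:
send_rows([
  [[-0.7,0,0.15,0,0],[-1.46,-0.05,0.29,0,0],[-2.3,-0.05,0.4,0,0],[-3.1,-0.1,0.47,0,0],[-3.95,-0.1,0.49,0,0],[-4.76,-0.13,0.47,0,0],[-5.6,-0.15,0.4,0,0],[-6.41,-0.17,0.31,0,0],[-7.2,-0.2,0.16,0,0],[-8.03,-0.22,-0.01,0,0],[-8.03,-0.22,-0.01,0,0]],
])

```text
clock: 14.55
eef_pos: [0.4479, -0.1828, 0.1742]
tool_rot: [1.0, 0.013, 0.001, -0.0]
ft_force: [-0.1, 3.8, 7.3]
grip_width: 0.0097
```

Run:
```python
from h import *
o=bot.get_obs();print(o['eef_pos'],o['ft_force'],o['ft_torque'],o['grip_width'])
b=snap('side','s9')[100:350,250:550]; cv2.imwrite('pics/s9z.png',cv2.resize(cv2.cvtColor(b,cv2.COLOR_RGB2BGR),None,fx=2.2,fy=2.2))
```

```text
[ 0.44789441 -0.18277525  0.1741871 ] [-0.11388596  3.80800308  7.30008599] [ 0.89662634 -0.40811993 -0.17348952] 0.0096530389661438
```

View pics/s9z.png

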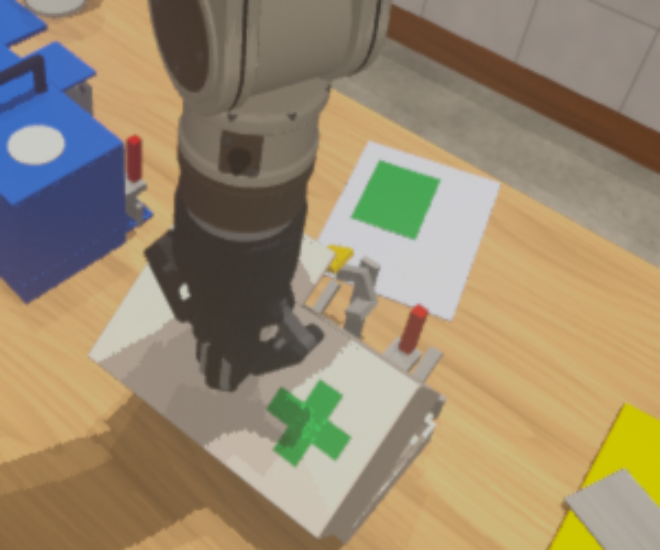

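Request:
send_rows([
  [[-0.8,0,-0.22,0,0],[-1.58,-0.05,-0.48,0,0],[-2.05,-0.05,-0.65,0,0],[-2.05,-0.05,-0.65,0,0],[-2.05,-0.05,-0.65,0,4],[-2.05,-0.05,-0.65,0,8.5],[-2.05,-0.05,-0.65,0,8.5],[-2.05,-0.05,-0.65,0,8.5],[-2.05,-0.05,2,0,8.5],[-2.05,-0.05,6,0,8.5],[-2.05,-0.05,11,0,8.5],[-2.05,-0.05,15,0,8.5]],
])

```text
clock: 16.1
eef_pos: [0.4275, -0.184, 0.3248]
tool_rot: [1.0, 0.013, 0.001, 0.0]
ft_force: [-0.1, -1.0, -0.0]
grip_width: 0.0851
```

Request:
send_rows([
  [[-3,-4,2,0,8.5],[-5,-10,2,0,8.5],[-7,-15,2,0,8.5],[-7,-20,2,0,8.5],[-7,-20,2,0,8.5],[-7,-20,2,0,8.5]],
])

```text
clock: 16.85
eef_pos: [0.3572, -0.3836, 0.3424]
tool_rot: [1.0, 0.013, -0.0, -0.001]
ft_force: [-0.5, 0.4, -0.6]
grip_width: 0.0847
```

Run:
```python
from h import *
o=bot.get_obs();print(o['clock'],o['eef_pos'],o['ft_force'],o['grip_width'])
snap('side','s10');snap('top','t10')
```

```text
16.85 [ 0.35718841 -0.38355668  0.34239677] [-0.46702346  0.35045026 -0.55949188] 0.08470440489622212
```

View pics/s10.png

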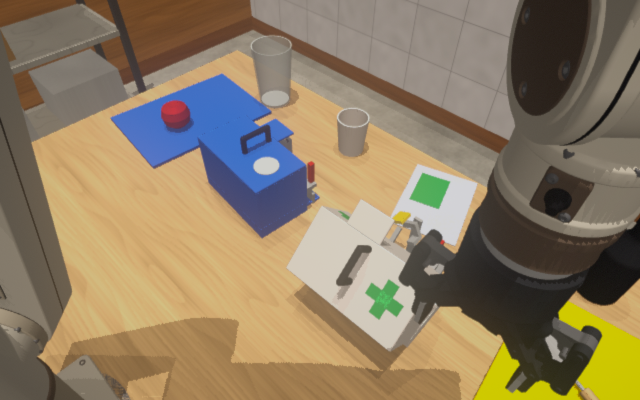

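View pics/t10.png

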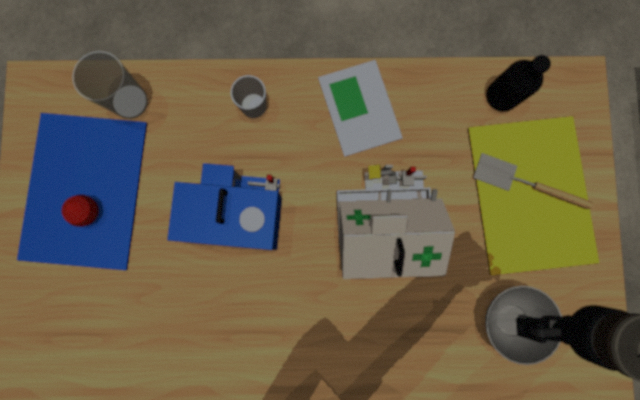

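Run:
```python
from fit import *
p=np.load('pose.npy'); cal=vision.get_calibration('top')
for th in (.6,.7,.8,.88,1.0):
    q=[(-62.5-110*np.sin(th),y,30+110*np.cos(th)) for y in (110,-110)]
    print(th,cv2.projectPoints(w(p,q),cal['rvec'],cal['tvec'],K(cal),None)[0][:,0].round(1).tolist())
```

```text
0.6 [[342.8, 273.3], [446.9, 269.4]]
0.7 [[342.8, 277.3], [446.2, 273.4]]
0.8 [[342.7, 280.9], [445.5, 277.0]]
0.88 [[342.6, 283.5], [444.8, 279.6]]
1.0 [[342.5, 286.7], [443.6, 282.9]]
```

Run:
```python
import cv2
a=cv2.imread('pics/t10.png')[155:295,325:465]
cv2.imwrite('pics/t10z.png',cv2.resize(a,None,fx=4,fy=4,interpolation=cv2.INTER_CUBIC))
```

```text
(no output)
```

View pics/t10z.png

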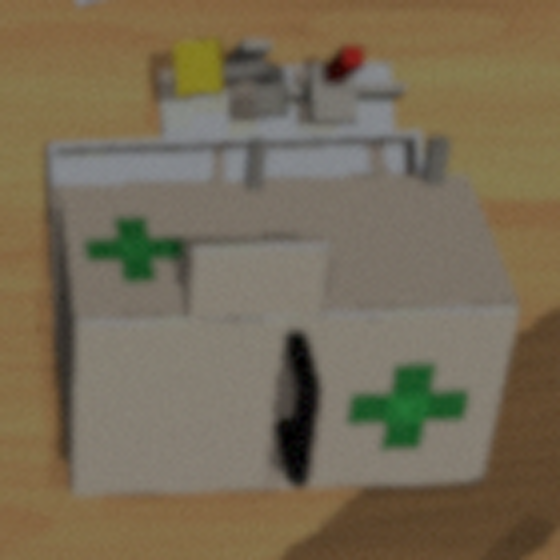

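Run:
```python
from fit import *
p=np.load('pose.npy'); cal=vision.get_calibration('top')
for th in (.65,.7,.75,.8,.88):
    c,s=np.cos(th),np.sin(th)
    q=[(-62.5+125*c-110*s,y,30+110*c+125*s) for y in (110,-110)]
    print(th,cv2.projectPoints(w(p,q),cal['rvec'],cal['tvec'],K(cal),None)[0][:,0].round(1).tolist())
```

```text
0.65 [[343.1, 226.3], [454.3, 222.3]]
0.7 [[343.4, 230.5], [454.8, 226.4]]
0.75 [[343.6, 234.7], [455.3, 230.6]]
0.8 [[343.8, 238.9], [455.7, 234.8]]
0.88 [[344.1, 245.7], [456.2, 241.6]]
```

Request:
send_rows([
  [[0,0,0,0,8.5],[0,0,0,0,8.5],[0,0,0,0,8.5],[0,0,0,0,8.5],[0,0,0,0,8.5],[0,0,0,0,8.5],[0,0,0,0,8.5],[0,0,0,0,8.5]],
])

```text
clock: 17.95
eef_pos: [0.3573, -0.3838, 0.3429]
tool_rot: [1.0, 0.013, -0.0, -0.0]
ft_force: [-0.3, 0.6, 0.5]
grip_width: 0.0851
```

Run:
```python
from h import *
a=snap('top','t11').astype(int); b=cv2.cvtColor(cv2.imread('pics/t10.png'),cv2.COLOR_BGR2RGB).astype(int)
d=np.abs(a-b).max(2)[150:295,325:460]; print(d.max(),(d>40).sum(), d.mean())
```

```text
19 0 2.448122605363985
```

The lid has not moved over that second, so I'm handing in.

```bash
python3 -c "
from workcell import bot
print(bot.job_done())"
```

```text
the job is handed in; nothing more can be done
None
```

The white first-aid box is open and released, and the job is handed in. I did it in the order asked, finishing at about 18 s of the 58 s allowed:

1. **Bolt:** I pushed the red bolt about 30 mm, past the 24 mm at which the lid unlatches.
2. **Ajar:** I lifted the lid by its handle to about 0.26 rad and let go. It stayed there with the yellow tab in view.
3. **Second catch:** I pressed the tab down with the shut fingers, to an estimated 0.44 rad or more (0.33 needed). It stayed down.
4. **Lid:** I gripped the handle again, raised the lid, let go and moved the arm clear.

- **Final lid angle:** the top picture puts the lid at about 0.74–0.75 rad, roughly 57% open. I had aimed for 0.88 rad, so it slipped or settled a little in the grip or on release. I left it there because it is past half, and a picture a second later showed no movement.
- **Blue box:** I never touched it. It looks shut, with its bolt unmoved.
- **Forces:** the wrist readings at the end of each move stayed below about 10 N.

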